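# Flip the empty melon crate's marker

### The job

Each of the two melon crates on the prep table has a flip-over marker standing in front of it, and one crate is empty. With a fingertip, push the crank pin of the empty crate's marker over the top so that its paddle flips right over its pivot and lies flat on the other side, with the round-disc face up. Only push: do not lift, tip or shove the marker stand, leave the full crate's marker showing its bars, and leave the bottle, cup and loose melon where they are.

Things in the scene. Friction and masses are not known exactly. Their poses are not given: they have to be found in the camera images.
- crate_empty_front (a point): Open cardboard crate with nothing in it, 200 x 260 x 100 mm (x, y, z), fixed. This point: middle of the top edge of the wall that faces the robot (-x). Its marker stands in front of that wall, its pivot 120 to 150 mm from it.
- pivot_empty (a point): Middle of the pivot axle of the empty crate's marker, 85 mm above the table. x runs along the axle (-x is the robot side), y level, z up; the frame does not turn with the paddle. The stand below: dark steel plate 110 x 120 mm (x, y), 12 mm thick, loose, about 1.2 kg, centred under this point, with two cheeks 22 mm wide at x = +-41 mm.
- paddle_empty (a joint): Angle (rad) of the empty crate's paddle, a white plate 70 mm wide, free edge 90 mm from the axle, 6 mm thick. 0: level towards +y of its pivot frame, two-bar face up (both start so). 1.57: upright. 3.14: level towards -y, round-disc face up. Solid stops at both ends. Turns easily (under 1.5 N at the pin); past a balance point near 1.2 rad it falls over by itself.
- pin_empty (a point): Mid-length of the empty crate marker's crank pin: steel, 12 mm thick, parallel to the axle and 55 mm from it, spanning x = -52 to -97 mm of the pivot frame. It turns with the paddle, 40 degrees ahead of it: at paddle 0 it is at y = +42, z = +35 mm of the pivot frame; pushed towards -y it rises over the top and down the other side. Only the 12 mm base plate's edge is near beneath it.
- crate_full_front (a point): Open cardboard crate with three melons in it, 200 x 260 x 100 mm (x, y, z), fixed. This point: middle of the top edge of the wall that faces the robot (-x). Its marker stands in front of that wall, its pivot 120 to 150 mm from it.
- pivot_full (a point): Middle of the pivot axle of the full crate's marker, 85 mm above the table. x runs along the axle (-x is the robot side), y level, z up; the frame does not turn with the paddle. The stand below: dark steel plate 110 x 120 mm (x, y), 12 mm thick, loose, about 1.2 kg, centred under this point, with two cheeks 22 mm wide at x = +-41 mm.
- paddle_full (a joint): Angle (rad) of the full crate's paddle, a white plate 70 mm wide, free edge 90 mm from the axle, 6 mm thick. 0: level towards +y of its pivot frame, two-bar face up (both start so). 1.57: upright. 3.14: level towards -y, round-disc face up. Solid stops at both ends. Turns easily (under 1.5 N at the pin); past a balance point near 1.2 rad it falls over by itself.
- pin_full (a point): Mid-length of the full crate marker's crank pin: steel, 12 mm thick, parallel to the axle and 55 mm from it, spanning x = -52 to -97 mm of the pivot frame. It turns with the paddle, 40 degrees ahead of it: at paddle 0 it is at y = +42, z = +35 mm of the pivot frame; pushed towards -y it rises over the top and down the other side. Only the 12 mm base plate's edge is near beneath it.
- bottle_mid (a point): Amber bottle, 62 mm diameter, 200 mm tall, standing between the two markers; point at mid-height on its axis.
- cup_mid (a point): Clear tumbler, 72 mm diameter, 90 mm tall, standing on the table nearer the robot; point at mid-height on its axis.
- melon_mid (a point): Loose melon, 116 mm across, 109 mm tall, standing between the crates; point at its middle.

How it is judged:
By the outcome, as a careful person would: the job done as asked, in the order asked, and still so for the second after the job is handed in, with the robot touching nothing.
It also fails if it takes over 38 s, if anything falls off the work surface, if the arm or the gripper's body presses on something with over 40 N, if the wrist force passes 120 N, or if a joint passes its speed limit or range.

### The arm

A 7-joint arm with a two-finger parallel gripper is mounted at the origin on the work surface. World frame = base frame: x ahead of the robot, y to its left, z up, the work surface at z = 0. Lengths are in m, angles in rad, forces in N, time in s.
With the tool pointing down it reaches from about 0.425 to 1.025 m from the base axis. Payload 9.4 kg.
Tool frame: the origin (TCP) lies between the finger pads; the fingertips stand 14 mm ahead of it and the grasp point (between the pads) lies 5 mm behind it (tcp_to_tips is the distance from the TCP to the fingertips, in m); z points along the fingers, x is the direction in which the jaws open and shut, and the axes are right-handed (so a half turn about z gives the same grasp; the last joint's range is limited). The gripper opens to 85 mm and grips with 20 to 120 N. Pads are 22 mm wide; open, the fingers measure 114 mm over their backs; the gripper's body (76 mm by 85 mm) begins 54 mm behind the grasp point. The pads swing forward as they close: fully open they stand 13 mm farther back than shut.
Start: joints at [1.163, 0.599, -0.003, 1.599, 0.002, 0.943, -0.08], TCP at [0.235, -0.686, 0.245] pointing down, gripper open.
Joint ranges: [-2.57, 2.57], [-0.35, 1.97], [-1.29, 1.29], [0.11, 2.56], [-1.05, 4.19], [0.11, 1.86], [-2.63, 2.63]. Speed limits (rad/s): [2.22, 2.22, 3.01, 3.01, 3.14, 3.14, 3.14].

### API

Orientations are given as a unit quaternion [x, y, z, w].
In Python, from plant import * gives the robot as it stands. Calls block until the motion is done:
- move_ptp(position, orientation): joint-space move of the TCP to a pose.
- move_straight(position, orientation=None, speed=0.15, force_limit=None): straight line of the TCP; orientation=None keeps the orientation; speed is the mean speed in m/s. With force_limit (N) it stops when the force on the tool has changed by that much, and returns True; else False.
- set_joints(angles): joint-space move.
- command_gripper(opening, grip_force=None): finger opening in m; grip_force is the grip in N (None keeps the last); returns when the fingers have stopped.
- sleep(seconds).
- ik(position, orientation): joint angles nearest the present ones, or None.
- capture(name): name is "scene" or "top" or "wrist"; returns a dict with "color" (420x560x3 uint8, red, green, blue), "K" (3x3 intrinsics, pixels), "D" ([k1, k2, p1, p2, k3] as OpenCV has them; the pictures are not rectified), "T" (4x4, takes a point from camera to world coordinates); the wrist camera has in their place "hand_eye" (4x4, takes a point from camera to tool coordinates, whose origin is the TCP and whose axes are the tool frame's). Camera axes: x right, y down, z forward; pixel columns grow to the right and rows downward; lengths in m; the calibration is good to about 2 mm. A picture is of the moment at which its call begins: read the wrist's pose just before it. There is no depth.
A pose or a line that the arm cannot do raises MotionError and nothing moves.
- job_done(): hands the job in, once; it reports no verdict.
Trained networks look in a picture, given as the dict that the camera call returned (one of the last four; its "shot" number tells which), for a name from the list of things; names that differ only in an ending like _2 or _b are one class to them, and where a whole thing is asked for, a point or a joint stands for the part that bears it (a point fixed in the world has none). Each returns a list of dicts, best first, with "p" (0 to 1); they miss things now and then, are a little off and sometimes report something else, mostly with a low value. They report only what shows in the picture. A call takes as long as a camera call.
- outline_of(picture, label): "mask" (420x560 bool, what is visible of it).
- mark_of(picture, label): "position" ([x, y, z] in m, in world coordinates, good to about 4 mm: a listed point, or the origin of a listed thing).
Readings, each from a call of its own:
- current_clock(): time.
- current_joint_pos(): joint angles.
- current_joint_velocities(): joint speeds.
- current_joint_efforts(): joint torques, N m.
- current_tcp_pos(): TCP position.
- current_ee_rot(): TCP orientation.
- current_wrist_force(): force on the tool from outside, world axes, zero at the start.
- current_torque(): the same for the moment, N m.
- current_grip_width(): finger opening in m.
Only numpy, scipy, OpenCV 4.12 (cv2) and the standard library are available. Lean on these libraries where they do the work, as an engineer would, in place of code of your own. Each camera call takes 0.05 s, during which the arm holds its last target.

## Working session

There is one attempt and no reset: what is moved stays moved. The work goes in short steps, each a Python script; the robot and the scene stay as the last script left them, time stands still between calls to the robot, and variables do not carry over. Pictures are saved under pics/ and viewed, and the job is handed in when it is done.

```bash
mkdir -p pics
python3 - <<'E'
from plant import *
import cv2
for n in ("scene","top"):
    p=capture(n); cv2.imwrite(f"pics/{n}0.png",p["color"][:,:,::-1])
    for l in ["crate_empty_front","pivot_empty","pin_empty","crate_full_front","pivot_full","pin_full","bottle_mid","cup_mid","melon_mid"]:
        print(n,l,[(round(d["p"],2),[round(float(v),3) for v in d["position"]]) for d in mark_of(p,l)][:3])
print(current_clock(),current_ee_rot(),current_grip_width())
E
```

```text
scene crate_empty_front [(0.96, [0.693, 0.283, 0.096])]
scene pivot_empty [(0.94, [0.568, 0.3, 0.083]), (0.16, [0.778, -0.015, 0.056])]
scene pin_empty [(0.81, [0.509, 0.362, 0.117]), (0.61, [0.675, -0.241, 0.102])]
scene crate_full_front [(0.58, [0.674, -0.241, 0.102]), (0.37, [0.691, 0.286, 0.098]), (0.25, [0.507, 0.363, 0.12])]
scene pivot_full [(0.8, [0.549, -0.26, 0.09]), (0.57, [0.777, -0.015, 0.054]), (0.22, [0.672, -0.239, 0.1])]
scene pin_full [(0.8, [0.469, -0.214, 0.121]), (0.19, [0.671, -0.241, 0.098])]
scene bottle_mid [(0.72, [0.625, 0.025, 0.103])]
scene cup_mid [(0.83, [0.405, 0.005, 0.043])]
scene melon_mid [(0.58, [0.778, -0.018, 0.053])]
top crate_empty_front [(0.94, [0.693, 0.288, 0.101])]
top pivot_empty [(0.68, [0.568, 0.306, 0.083])]
top pin_empty [(0.56, [0.508, 0.362, 0.121])]
top crate_full_front [(0.88, [0.677, -0.24, 0.099])]
top pivot_full [(0.91, [0.545, -0.261, 0.086])]
top pin_full [(0.93, [0.471, -0.212, 0.117])]
top bottle_mid [(0.84, [0.623, 0.024, 0.1])]
top cup_mid [(0.88, [0.408, 0.011, 0.044])]
top melon_mid [(0.68, [0.776, -0.017, 0.057])]
1.0 [ 8.13866714e-01 -5.81051608e-01 -7.33639871e-06  1.83386261e-05] 0.08545169187673865
```

View pics/scene0.png

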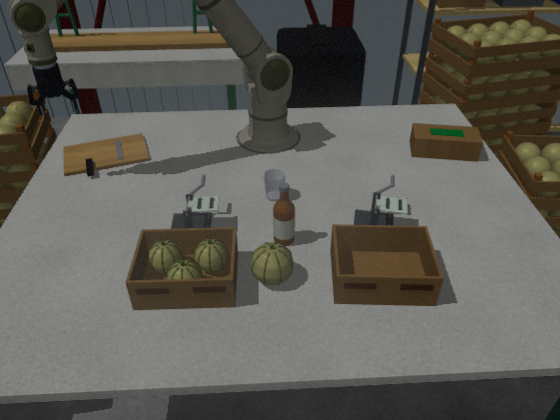

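View pics/top0.png

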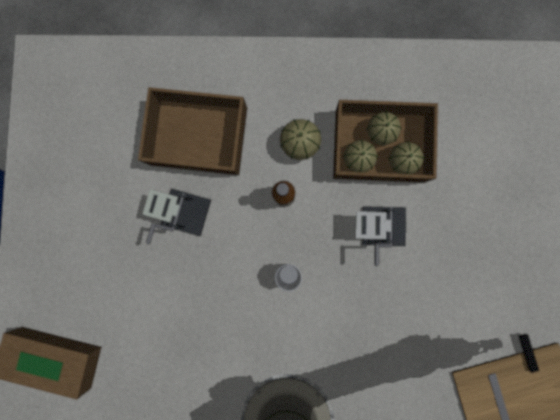

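The empty crate is on the left in the top view (about 195,130). Its marker is at (187,212), turned roughly -14°, with its pin at (145,235). The full crate holds three melons at (385,145). Next I'll go above the empty crate's marker for a closer look.

```bash
cat > h.py <<'E'
import numpy as np, cv2
from plant import *
from scipy.spatial.transform import Rotation as R
def tool(yaw,s=1):
    x=s*np.array([-np.sin(yaw),np.cos(yaw),0]); z=np.array([0,0,-1.])
    return R.from_matrix(np.c_[x,np.cross(z,x),z]).as_quat()
def L2W(piv,yaw,l): return np.array(piv)+R.from_euler('z',yaw).apply(l)
def wrist_pic():
    p0,q=current_tcp_pos(),current_ee_rot()
    p=capture("wrist"); T=np.eye(4);T[:3,:3]=R.from_quat(q).as_matrix();T[:3,3]=p0
    p["Tw"]=T@p["hand_eye"]; return p
E
python3 - <<'E'
from h import *
try: print("tips",tcp_to_tips)
except Exception as e: print(e)
p=current_tcp_pos(); move_straight([p[0],p[1],0.36],speed=0.25)
yaw=np.radians(-14); piv=[0.568,0.303,0.085]
for s in (1,-1):
    t=L2W(piv,yaw,[-.08,.075,0]); t[2]=.36; print(s,ik(t,tool(yaw,s)))
s=min((1,-1),key=lambda s:abs(ik(t,tool(yaw,s))[6]))
move_ptp(t,tool(yaw,s)); command_gripper(0.0)
print(s,current_clock(),current_grip_width())
w=wrist_pic(); cv2.imwrite("pics/w1.png",w["color"][:,:,::-1]); print(w["hand_eye"])
for l in ["pivot_empty","pin_empty"]: print(l,[(round(d["p"],2),np.round(d["position"],3)) for d in mark_of(w,l)][:2])
try: print("tips",tcp_to_tips)
except Exception as e: print(e)
E
```

```text
tips 0.014
1 [-0.11182627  0.57570525 -1.03345704  1.61969297  0.51615855  1.24577252
  0.08217685]
-1 [-1.11700087  0.43611477  0.5540835   1.68409845 -0.25291824  1.09348362
 -2.3028497 ]
1 6.2417 -0.00018059753653644977
[[ 9.99998883e-01  1.17764545e-03  9.19957816e-04 -8.98529629e-04]
 [-1.40660621e-03  9.49636320e-01  3.13351052e-01 -8.06520741e-02]
 [-5.04608914e-04 -3.13351997e-01  9.49636916e-01 -1.28216751e-01]
 [ 0.00000000e+00  0.00000000e+00  0.00000000e+00  1.00000000e+00]]
pivot_empty [(0.58, array([0.573, 0.301, 0.086]))]
pin_empty [(0.87, array([0.511, 0.361, 0.117]))]
tips 0.014
```

View pics/w1.png

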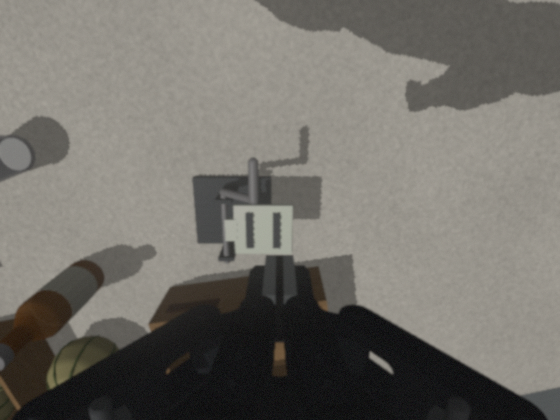

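The wrist view shows the pin at (253,162–198), vertical in the image. That confirms a yaw of about -14°, and there's free space on the pin's +y side (to the right). I'll descend there and push.

Run:
```python
from h import *
yaw=np.radians(-14.3); piv=[0.5705,0.302,0.085]; q=tool(yaw)
def P(y,zt,x=-.08): return L2W(piv,yaw,[x,y,zt+.014])
move_straight(P(.09,.15),q,speed=.2)
print(move_straight(P(.09,.022),q,speed=.12,force_limit=8))
f0=current_wrist_force()
ok=False
for y,z in [(.060,.022),(.020,.038),(-.020,.038)]:
    ok=move_straight(P(y,z),q,speed=.06,force_limit=10)
    print(y,ok,np.round(current_tcp_pos()-P(y,z),3),np.round(current_wrist_force()-f0,2),current_clock())
    if ok: break
p=capture("scene"); cv2.imwrite("pics/s2.png",p["color"][:,:,::-1])
w=wrist_pic(); cv2.imwrite("pics/w2.png",w["color"][:,:,::-1])
```

```text
False
0.06 False [0. 0. 0.] [-1.39  0.23  1.33] 8.9667
0.02 False [ 0. -0. -0.] [-0.66  0.41 -0.12] 9.8333
-0.02 False [0. 0. 0.] [-0.27 -0.42 -0.52] 10.65
```

View pics/s2.png

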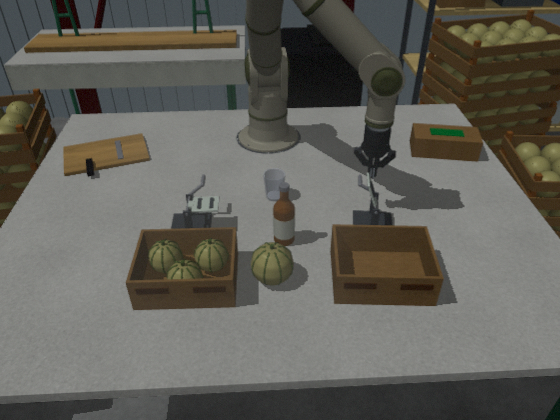

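View pics/w2.png

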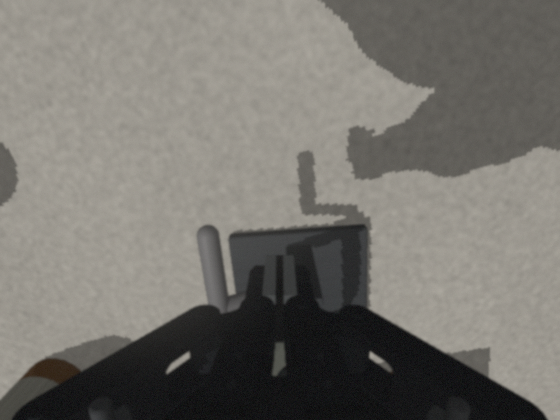

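The paddle is near upright at (375,185) in the scene view. In the wrist view the pin (210,265) is to the left of the fingers, so it may still be falling. I'll check again.

Run:
```python
from h import *
sleep(0.4)
p=capture("scene"); t=capture("top")
cv2.imwrite("pics/s3.png",np.vstack([cv2.resize(x["color"][130:270,a:a+220,::-1],None,fx=2,fy=2) for x,a in ((p,260),(t,80))]))
print(current_wrist_force(), [(d["p"],d["position"]) for d in mark_of(t,"pin_empty")+mark_of(p,"pin_empty")])
```

```text
[ 0.26935655 -0.2974624   0.08584424] [(0.95, [0.49, 0.2757, 0.0512]), (0.93, [0.4917, 0.2705, 0.0483])]
```

View pics/s3.png

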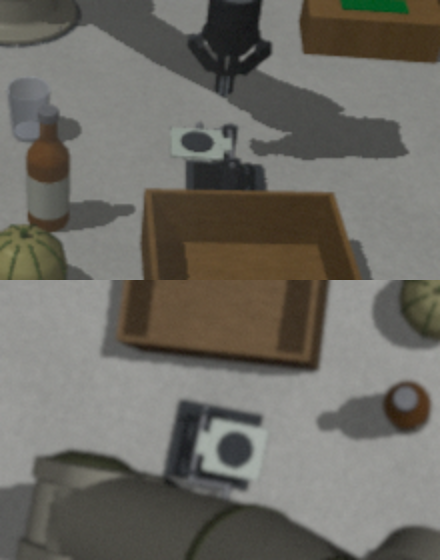

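The paddle has flipped and lies flat with the disc up, and the pin is at z≈0.05, which is its end position. I'll retreat straight up and do a last check.

Run:
```python
from h import *
p=current_tcp_pos(); move_straight([p[0],p[1],.34],speed=.2); sleep(.3)
for n in ("scene","top"):
    c=capture(n); cv2.imwrite(f"pics/{n}4.png",c["color"][:,:,::-1])
    for l in ["pivot_empty","pin_empty","pivot_full","pin_full","bottle_mid","cup_mid","melon_mid"]:
        d=mark_of(c,l); print(n,l,d and (round(d[0]["p"],2),np.round(d[0]["position"],3)))
print(current_clock(),current_wrist_force())
```

```text
scene pivot_empty (0.74, array([0.57 , 0.298, 0.085]))
scene pin_empty []
scene pivot_full (0.85, array([ 0.547, -0.259,  0.089]))
scene pin_full (0.89, array([ 0.467, -0.217,  0.123]))
scene bottle_mid (0.73, array([0.625, 0.026, 0.103]))
scene cup_mid (0.8, array([0.406, 0.005, 0.048]))
scene melon_mid (0.92, array([ 0.778, -0.016,  0.056]))
top pivot_empty (0.83, array([0.568, 0.301, 0.084]))
top pin_empty (0.84, array([0.491, 0.275, 0.053]))
top pivot_full (0.81, array([ 0.544, -0.259,  0.086]))
top pin_full (0.61, array([ 0.471, -0.214,  0.118]))
top bottle_mid []
top cup_mid (0.9, array([0.405, 0.012, 0.045]))
top melon_mid (0.81, array([ 0.775, -0.016,  0.051]))
13.6167 [ 0.11124042 -0.18076099  0.36375463]
```

View pics/scene4.png

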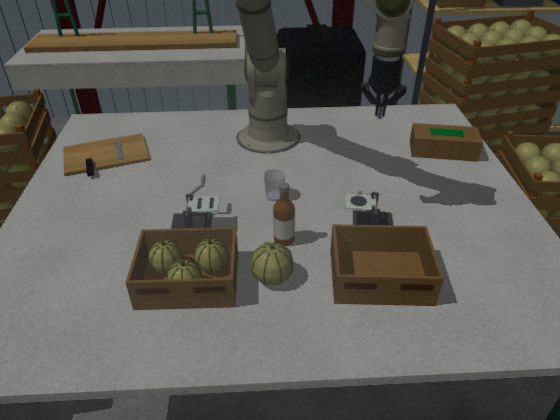

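The empty crate's marker shows its disc at (360,201) and the full crate's marker still shows its bars at (205,205). Nothing else has moved, and the gripper is clear.

```bash
python3 -c "
from plant import *
job_done()"
```

```text
the job is handed in; nothing more can be done
```

The empty crate's marker is flipped: its paddle lies flat on the other side of its pivot with the round disc up. I pushed the crank pin over the top with the closed fingertips, let the paddle fall over by itself, backed straight up and handed the job in at about 13.6 s.

- **Empty crate's marker:** the pin was found at z ≈ 0.05 m, its expected end position. The stand is where it was, within the 4 mm measuring error. Force changes read between push moves stayed around 2 N or less, and the 10 N stop never tripped.
- **Everything else:** the full crate's marker still shows its bars. The bottle, cup and melon are unmoved within measuring error.
- **Missed detections:** in the final check the network missed the pin in the scene view and the bottle in the top view. Each was found in the other view, and nothing disagreed.

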